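# Push the rusty nut off the sorting ledge into the scrap chute

### The arm

A 6-joint arm with a two-finger parallel gripper is mounted at the origin on a cart in front of the work surface, level with it; the furniture and walls round the work are solid. World frame = base frame: x ahead of the robot, y to its left, z up, the work surface at z = 0. Lengths are in m, angles in rad, forces in N, time in s.
With the tool pointing down it reaches from about 0.375 to 0.9 m from the base axis. Payload 3.1 kg.
Tool frame: the origin (TCP) lies midway between the tips of the shut fingers; the grasp point (between the pads) lies 19 mm behind it; z points along the fingers, y is the line along which they close (so a half turn about z gives the same grasp; the last joint's range is limited). The gripper opens to 87 mm and grips with 3 to 60 N. Pads are 19 mm wide; open, the fingers measure 117 mm over their backs; the gripper's body (75 mm by 190 mm) begins 51 mm behind the grasp point.
Start: joints at [1.097, 0.527, 1.433, -0, 1.181, -0.178], TCP at [0.182, 0.598, 0.223] pointing down, gripper open.
Joint ranges: [-3.08, 3.08], [-0.75, 2.2], [0.22, 2.44], [-1.43, 4.57], [0, 2.65], [-2.85, 2.85]. Speed limits (rad/s): [2.79, 2.79, 3.14, 3.14, 3.14, 3.14].

### API

Orientations are given as a 3x3 rotation matrix whose columns are the frame's x, y, z axes.
In Python, from workcell import bot, get_image, ticket gives the robot as it stands.
- The arm moves only by the tool move_arm, never from a script. Its argument "increments" is a list of rows, each an object with "offset": the shift along the tool's x, y, z in m, a list of three; "roll": the turn about the tool's z in degrees. A call has 1 to 10 rows; each row is the pose to reach, as a shift and turn from the pose commanded when the call began, along the tool's axes at that moment; what a row does not reach only later rows make up. A row lasts 1/10 s, in which the tool goes at most 50 mm and 8.59 degrees, less where a joint would pass 70% of its speed; a pose out of reach is approached as far as the arm can. A call with a gripper value outside its range is refused whole. "fingers" is the finger opening in m, from 0 to 0.087, set as the call begins (left out, the last holds). The fingers move at their own pace and stop on an object; "newtons" is the grip in N (left out, the last holds). Time passes only in rows, so rows that repeat a pose let the fingers close. It gives the time, the measured TCP pose, the force, the opening and the grip force at its end, in the units of the state.
- bot.sense(): the state, without advancing time (a new reading comes with each control period).
- get_image(name): name is "scene" or "side" or "wrist"; returns a dict with "img" (400x640x3 uint8, blue, green, red), "K" (3x3 intrinsics, pixels), "R" (3x3) and "t" (3): a world point X has camera coordinates R X + t. Camera axes: x right, y down, z forward; pixel columns grow to the right and rows downward; lengths in m; the calibration is good to about 2 mm. A picture is of the moment at which its call begins. There is no depth.
- ticket.finish_job(): hands the job in; it is judged then, once.
The state is a dict: "time_s": time; "joint_pos": joint angles; "dq": joint speeds; "joint_torque": joint torques, N m; "position": TCP position; "ee_rot": TCP orientation; "ft_force": force on the tool from outside, world axes, zero at the start; "torque": the same for the moment, N m; "opening": opening from 0.0 (shut) to 1.0 (fully open); "gripper_force": force on a finger pad.
Only numpy, scipy, OpenCV 4.12 (cv2) and the standard library are available. Lean on these libraries where they do the work, as an engineer would, in place of code of your own. Each camera call takes 0.05 s, during which the arm holds its last target. There are 200 camera calls.

### The job

On the blue sorting stand a rusty nut sits among good parts. Push the rusty nut along the ledge and over its open edge, without lifting it, so that it drops down the bare-metal chute and comes to rest in the catch pan at the chute's foot. Leave the bright nut and the ball bearing where they are on the ledge.

Things in the scene. Friction and masses are not known exactly. Their poses are not given: they have to be found in the camera images.
- sorting_stand: Fixed stand, 260 mm wide (y -130 to 130), x away from chute, z up. Origin on the table below the middle of the drop edge. Blue rimless flat ledge: top z = 120 mm, x = 0 (drop edge) to 160. Bare-metal chute on the -x side, as wide: slope from z = 95 at x = 0 to z = 16 at x = -70, then catch pan (floor z = 16) to x = -138, front lip's top z = 49. Chute cheeks 4 thick, lower than the ledge top.
- rusty_nut: Dark brown rusty hexagon nut, 30 mm across flats, 34 across corners, 24 tall, about 0.11 kg, lying flat on the stand's ledge, 40 to 70 mm from the drop edge. Origin at the centre of its underside, z up along the hole. Slides under a light push; tips over the edge once more than half of it is past it.
- bright_nut: Bright steel hexagon nut, 24 mm across flats, 27 mm across corners, 19 mm tall, lying flat on the ledge. Origin at the centre of its underside. To be left alone.
- bearing: Bright steel ball bearing, 52 mm in diameter, 15 mm tall, flat on the ledge. Origin at the centre of its underside. To be left alone. The three parts lie in a row along the drop edge in any order, centres at least 68 mm apart along it.

How it is judged:
At the end, for the whole second after the job is handed in: The rusty nut rests in the catch pan at the foot of the chute (its origin between the side cheeks, 40 to 138 mm out from the drop edge and lower than 65 mm above the table), and the bright nut and the bearing are within 15 mm of where they started on the ledge (x of rusty_nut in the frame of sorting_stand between -0.138 and -0.04 m and y of rusty_nut in the frame of sorting_stand between -0.126 and 0.126 m and z of rusty_nut in the frame of sorting_stand below 0.065 m and linear speed of rusty_nut below 0.02 m/s and distance of each of bright_nut, bearing from where it was at the start of the episode below 0.015 m); the robot touches nothing.
It fails at once if the rusty nut is lifted more than 30 mm above the ledge (z of rusty_nut in the frame of sorting_stand above 0.15 m).
It fails at once if the bright nut is moved by more than 15 mm (distance of bright_nut from where it was at the start of the episode above 0.015 m).
It fails at once if the bearing is moved by more than 15 mm (distance of bearing from where it was at the start of the episode above 0.015 m).
It also fails if it takes over 29 s, if anything falls off the work surface, if the arm or the gripper's body presses on something with over 40 N, if the wrist force passes 120 N, or if a joint passes its speed limit or range.

## Working session

There is one attempt and no reset: what is moved stays moved. The work goes in short steps, Python scripts to look and compute and a tool call to move; the robot and the scene stay as the last step left them, time stands still between calls to the robot, and variables do not carry over. Pictures are saved under pics/ and viewed, at most 10 in all, crops included, and the job is handed in when it is done.

Besides the shell and the picture viewer there is one more tool, called after ">>>" in YAML: its name, and indented under it one key for each argument. move_arm: Moves the arm, as the interface text tells. Its arguments: {"type":"object","properties":{"increments":{"type":"array","items":{"type":"object","properties":{"offset":{"type":"array","items":{"type":"number"}},"roll":{"type":"number"}}}},"fingers":{"type":"number"},"newtons":{"type":"number"}},"required":["increments"]}

```bash
mkdir -p pics
python3 - <<'E'
from workcell import bot,get_image
import cv2,numpy as np
s=bot.sense();print(s['time_s'],s['position'],np.round(s['ee_rot'],3).tolist())
for n in('scene','side'):
    d=get_image(n);cv2.imwrite(f'pics/{n}0.png',d['img']);np.savez(f'pics/{n}0.npz',**d)
    print(n,np.round(d['K'],1).tolist(),np.round(-d['R'].T@d['t'],3),np.round(d['R'][2],2))
E
```

```text
0.0 [0.18125905 0.5973783  0.22156395] [[-0.957, 0.291, -0.001], [0.291, 0.957, -0.002], [0.0, -0.002, -1.0]]
scene [[490.8, 0.0, 323.0], [0.0, 490.8, 207.4], [0.0, 0.0, 1.0]] [ 0.221 -0.631  0.586] [ 0.49  0.65 -0.58]
side [[499.9, 0.0, 315.6], [0.0, 499.9, 192.1], [0.0, 0.0, 1.0]] [0.276 0.637 0.428] [ 0.39 -0.83 -0.4 ]
```

View pics/scene0.png

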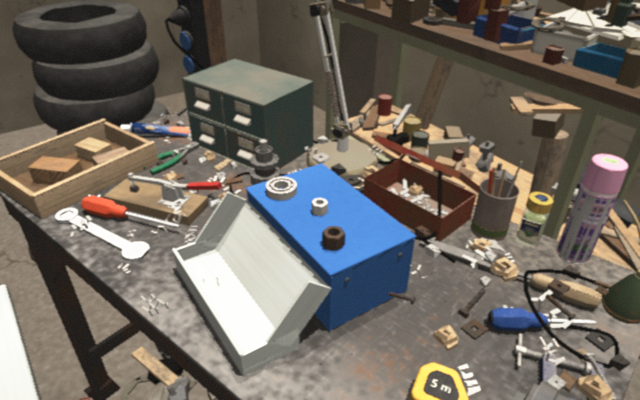

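View pics/side0.png

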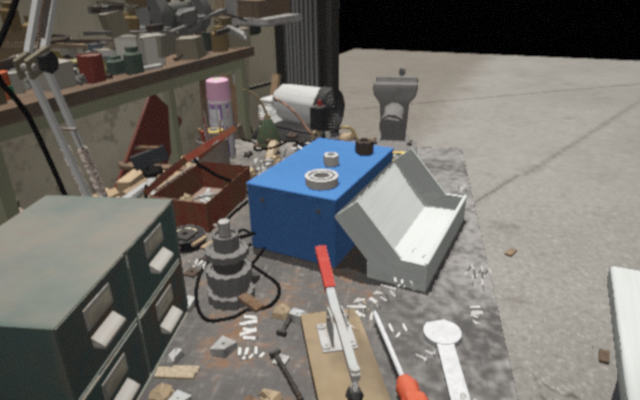

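The scene view shows the rusty nut at about (334,238), the bright nut at (319,206) and the bearing at (282,187). The ledge's near corner is around (329,274), and the chute falls away to the lower left. The side view agrees on the order, with the rusty nut at the far end.

```bash
cat > h.py <<'E'
import numpy as np,cv2
def ray(d,uv,z):
    r=d['R'].T@np.linalg.inv(d['K'])@np.array([*uv,1.]); c=-d['R'].T@d['t']
    return c+r*(z-c[2])/r[2]
def proj(d,X):
    p=d['K']@(d['R']@np.array(X)+d['t']); return p[:2]/p[2]
E
python3 - <<'E'
from h import *
for n in('scene','side'):
    d=dict(np.load(f'pics/{n}0.npz'));im=d['img']
    hsv=cv2.cvtColor(im,cv2.COLOR_BGR2HSV)
    m=cv2.inRange(hsv,(100,140,50),(125,255,255))
    k,l,st,ce=cv2.connectedComponentsWithStats(m);i=1+np.argmax(st[1:,4]);
    # top face = brighter blue
    v=hsv[...,2][l==i];t,_=cv2.threshold(v.reshape(-1,1),0,255,cv2.THRESH_OTSU)
    top=((l==i)&(hsv[...,2]>t)).astype(np.uint8)
    c=max(cv2.findContours(top,0,2)[0],key=cv2.contourArea);h=cv2.convexHull(c)
    q=cv2.approxPolyN(h,4) [0]
    print(n,t,q.tolist());P=np.array([ray(d,p,.12) for p in q]);print(P.round(3).tolist(),np.linalg.norm(P-np.roll(P,-1,0),axis=1).round(3))
    inn=np.zeros_like(top);cv2.fillPoly(inn,[h],1)
    k,l2,st,ce=cv2.connectedComponentsWithStats(((inn>0)&(m==0)).astype(np.uint8))
    for j in range(1,k):
        if st[j,4]>30: print(st[j],ce[j].round(1),ray(d,ce[j],.13).round(4), im[l2==j].mean(0).round())
    dark=cv2.inRange(hsv,(0,0,0),(180,255,75))
    cv2.imwrite(f'pics/c_{n}.png',cv2.resize(im[130:300,220:440],None,fx=3.4,fy=3.4))
E
```

```text
scene 158.0 [[416, 236], [330, 275], [245, 188], [322, 163]]
[[0.685, -0.248, 0.12], [0.526, -0.241, 0.12], [0.537, 0.018, 0.12], [0.696, 0.011, 0.12]] [0.158 0.259 0.16  0.259]
[265 175  33  26 672] [281.2 188. ] [ 0.5798 -0.0313  0.13  ] [162. 163. 165.]
[311 197  18  19 305] [319.4 206. ] [ 0.602  -0.1111  0.13  ] [161. 155. 151.]
[322 226  23  25 489] [333.1 237.8] [ 0.5711 -0.1886  0.13  ] [59. 60. 67.]
side 147.0 [[392, 149], [335, 201], [247, 183], [320, 137]]
[[0.525, -0.229, 0.12], [0.534, 0.025, 0.12], [0.691, 0.016, 0.12], [0.682, -0.248, 0.12]] [0.254 0.157 0.264 0.158]
[ 250  138  141   61 3088] [322.1 168.9] [ 0.5941 -0.0624  0.13  ] [183. 143. 108.]
```

View pics/c_scene.png

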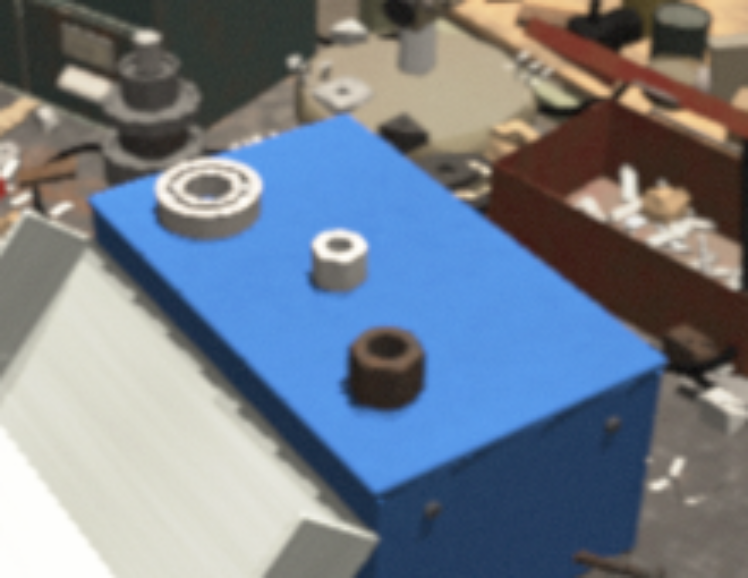

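Run:
```python
from h import *
from workcell import bot
d=dict(np.load('pics/scene0.npz'));e=dict(np.load('pics/side0.npz'))
print('nut top',ray(d,(220+387/3.4,130+345/3.4),.144).round(4))
print('side mask nut',ray(e,(366,141),.144).round(4))
def tri(a,b):
    A=[];
    for q,uv in((d,a),(e,b)):
        P=q['K']@np.c_[q['R'],q['t']];A+=[P]
    X=cv2.triangulatePoints(A[0],A[1],np.array(a,float),np.array(b,float)).ravel();X=X[:3]/X[3];return X.round(3),proj(d,X).round()
print('lamp',ray(d,(343,150),0).round(3),tri((320,8),(40,60)))
print('cabinet corners',tri((188,81),(0,282)),tri((313,78),(172,203)),tri((258,104),(62,305)))
s=bot.sense();R=s['ee_rot'];p=s['position']
for t in([.181,.597,.32],[.42,.0,.32],[.42,-.19,.32],[.62,-.192,.25]):print(t,(R.T@(np.array(t)-p)).round(4))
```

```text
nut top [ 0.57   -0.1912  0.144 ]
side mask nut [ 0.5625 -0.1871  0.144 ]
lamp [0.898 0.198 0.   ] (array([0.838, 0.218, 0.337]), array([320.,   8.]))
cabinet corners (array([0.637, 0.439, 0.183]), array([193.,  70.])) (array([0.75 , 0.156, 0.182]), array([302., 100.])) (array([0.741, 0.34 , 0.099]), array([256., 108.]))
[0.181, 0.597, 0.32] [ 0.0002 -0.0007 -0.0983]
[0.42, 0.0, 0.32] [-0.402  -0.5025 -0.0975]
[0.42, -0.19, 0.32] [-0.4572 -0.6843 -0.0972]
[0.62, -0.192, 0.25] [-0.6492 -0.6279 -0.0274]
```

>>> move_arm:
  increments:
    - {"offset": [0,0,-0.045],"roll": 0}
    - {"offset": [0,0,-0.09],"roll": -5}
    - {"offset": [-0.025,-0.031,-0.09],"roll": -10}
    - {"offset": [-0.05,-0.063,-0.09],"roll": -14.5}
    - {"offset": [-0.075,-0.094,-0.09],"roll": -14.5}
    - {"offset": [-0.1,-0.125,-0.09],"roll": -14.5}
    - {"offset": [-0.125,-0.156,-0.09],"roll": -14.5}
    - {"offset": [-0.15,-0.188,-0.09],"roll": -14.5}
    - {"offset": [-0.175,-0.219,-0.09],"roll": -14.5}
    - {"offset": [-0.2,-0.25,-0.09],"roll": -14.5}
  fingers: 0
  newtons: 20

```text
time_s: 1.1
position: [0.3003, 0.2991, 0.3123]
ee_rot: [[-0.999, 0.041, -0.0], [0.041, 0.999, -0.0], [0.0, -0.0, -1.0]]
ft_force: [0.2, -0.6, -0.1]
opening: 0.171
gripper_force: 0.0
```

>>> move_arm:
  increments:
    - {"offset": [-0.018,-0.042,0]}
    - {"offset": [-0.037,-0.084,0]}
    - {"offset": [-0.056,-0.126,0]}
    - {"offset": [-0.075,-0.168,0]}
    - {"offset": [-0.094,-0.21,0]}
    - {"offset": [-0.113,-0.252,0]}
    - {"offset": [-0.132,-0.294,0]}
    - {"offset": [-0.16,-0.33,0]}
    - {"offset": [-0.188,-0.366,0]}
    - {"offset": [-0.216,-0.402,0]}

```text
$.increments[0]: bad value
```

Run:
```python
from h import *
from workcell import bot
s=bot.sense();R=s['ee_rot'];p=s['position'];print(p)
n=np.array([.569,-.19,.128])
for k in(.05,.0):
  t=n+k*np.array([.999,-.042,0]);print((R.T@(t-p)).round(4))
```

```text
[0.30026176 0.29906331 0.3123146 ]
[-0.3387 -0.4775  0.1844]
[-0.2887 -0.4775  0.1844]
```

Roll must be given in every row.

>>> move_arm:
  increments:
    - {"offset": [-0.018,-0.042,0],"roll": 0}
    - {"offset": [-0.037,-0.084,0],"roll": 0}
    - {"offset": [-0.056,-0.126,0],"roll": 0}
    - {"offset": [-0.075,-0.168,0],"roll": 0}
    - {"offset": [-0.094,-0.21,0],"roll": 0}
    - {"offset": [-0.113,-0.252,0],"roll": 0}
    - {"offset": [-0.132,-0.294,0],"roll": 0}
    - {"offset": [-0.16,-0.33,0],"roll": 0}
    - {"offset": [-0.188,-0.366,0],"roll": 0}
    - {"offset": [-0.216,-0.402,0],"roll": 0}

```text
time_s: 2.1
position: [0.4997, -0.1117, 0.3122]
ee_rot: [[-0.999, 0.043, -0.001], [0.043, 0.999, 0.001], [0.001, 0.001, -1.0]]
ft_force: [0.9, 0.7, -0.5]
opening: 0.005
gripper_force: 0.0
```

>>> move_arm:
  increments:
    - {"offset": [-0.03,-0.019,0],"roll": 0}
    - {"offset": [-0.06,-0.038,0],"roll": 0}
    - {"offset": [-0.09,-0.057,0],"roll": 0}
    - {"offset": [-0.123,-0.075,0.02],"roll": 0}
    - {"offset": [-0.123,-0.075,0.05],"roll": 0}
    - {"offset": [-0.123,-0.075,0.08],"roll": 0}
    - {"offset": [-0.123,-0.075,0.11],"roll": 0}
    - {"offset": [-0.123,-0.075,0.11],"roll": 0}
    - {"offset": [-0.123,-0.075,0.11],"roll": 0}

```text
time_s: 3.0
position: [0.6189, -0.1899, 0.2022]
ee_rot: [[-0.999, 0.042, -0.001], [0.042, 0.999, 0.001], [0.001, 0.001, -1.0]]
ft_force: [-0.6, 0.8, 0.4]
opening: 0.004
gripper_force: 0.0
```

Run:
```python
from h import *
from workcell import bot,get_image
s=bot.sense();print(s['position'])
a=get_image('scene')['img'];b=get_image('wrist');np.savez('pics/w1.npz',**b)
cv2.imwrite('pics/v1.png',np.vstack([cv2.resize(a[100:300,180:440],(390,300)),cv2.resize(b['img'],(390,244))]))
```

```text
[ 0.61890725 -0.18994441  0.20222334]
```

View pics/v1.png

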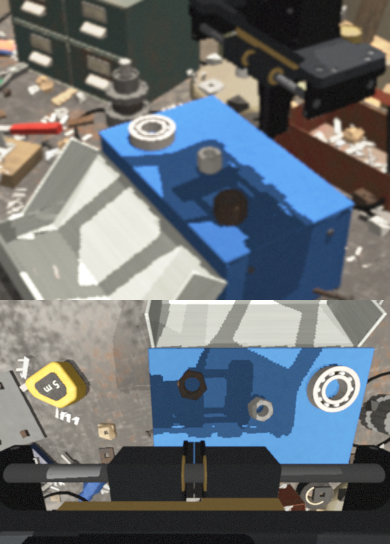

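The wrist view shows the rusty nut at about (315,137) in full-size pixels, right ahead of the shut fingers at column 318. The bright nut and the bearing are well to the right.

Run:
```python
from h import *
d=dict(np.load('pics/w1.npz'));k=640/390
print(ray(d,(192*k,84*k),.144).round(4),ray(d,(260*k,108*k),.139).round(4),'edge',ray(d,(192*k,48*k),.12).round(4))
```

```text
[ 0.569  -0.1906  0.144 ] [ 0.5999 -0.1143  0.139 ] edge [ 0.5309 -0.1891  0.12  ]
```

>>> move_arm:
  increments:
    - {"offset": [0,0,0.025],"roll": 0}
    - {"offset": [0,0,0.05],"roll": 0}
    - {"offset": [0,0,0.065],"roll": 0}
    - {"offset": [0,0,0.073],"roll": 0}
    - {"offset": [0,0,0.073],"roll": 0}

```text
time_s: 3.6
position: [0.6191, -0.19, 0.1294]
ee_rot: [[-0.999, 0.042, -0.0], [0.042, 0.999, 0.0], [0.0, 0.0, -1.0]]
ft_force: [0.4, -0.1, 0.3]
opening: 0.008
gripper_force: 0.0
```

>>> move_arm:
  increments:
    - {"offset": [0.012,0,0],"roll": 0}
    - {"offset": [0.02,0,0],"roll": 0}
    - {"offset": [0.025,0,0],"roll": 0}
    - {"offset": [0.03,0,0],"roll": 0}
    - {"offset": [0.035,0,0],"roll": 0}
    - {"offset": [0.04,0,0],"roll": 0}
    - {"offset": [0.045,0,0],"roll": 0}
    - {"offset": [0.05,0,0],"roll": 0}
    - {"offset": [0.055,0,0],"roll": 0}
    - {"offset": [0.055,0,0],"roll": 0}

```text
time_s: 4.6
position: [0.563, -0.1875, 0.1293]
ee_rot: [[-0.999, 0.042, -0.002], [0.042, 0.999, 0.001], [0.002, 0.001, -1.0]]
ft_force: [0.6, 0.5, -0.3]
opening: 0.003
gripper_force: 0.0
```

Run:
```python
from h import *
from workcell import bot,get_image
a=get_image('scene')['img'];b=get_image('wrist')
cv2.imwrite('pics/v2.png',np.vstack([cv2.resize(a[100:300,180:440],(390,300)),cv2.resize(b['img'],(390,244))]))
```

```text
(no output)
```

View pics/v2.png

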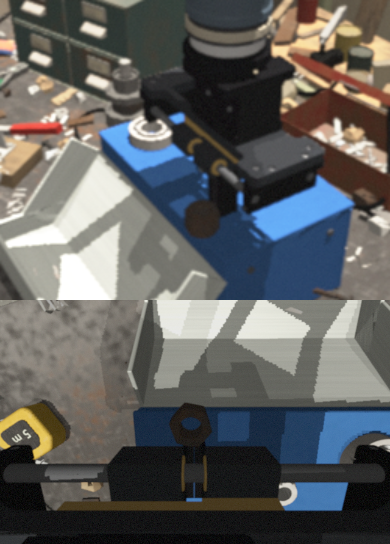

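The nut has slid to the drop edge in front of the fingers, at about (203,218) in the scene crop. The other parts look untouched, so I keep pushing.

>>> move_arm:
  increments:
    - {"offset": [0.005,0,0],"roll": 0}
    - {"offset": [0.01,0,0],"roll": 0}
    - {"offset": [0.015,0,0],"roll": 0}
    - {"offset": [0.02,0,0],"roll": 0}
    - {"offset": [0.025,0,0],"roll": 0}
    - {"offset": [0.025,0,0],"roll": 0}
    - {"offset": [0.025,0,0],"roll": 0}
    - {"offset": [0.025,0,0],"roll": 0}

```text
time_s: 5.5
position: [0.5394, -0.1868, 0.1296]
ee_rot: [[-0.999, 0.042, 0.0], [0.042, 0.999, -0.0], [-0.0, -0.0, -1.0]]
ft_force: [0.5, -0.1, 0.1]
opening: 0.002
gripper_force: 0.0
```

Run:
```python
from h import *
from workcell import bot,get_image
a=get_image('scene')['img'];b=get_image('wrist')
cv2.imwrite('pics/v3.png',np.vstack([cv2.resize(a[160:360,150:410],(390,300)),cv2.resize(b['img'],(390,244))]))
```

```text
(no output)
```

View pics/v3.png

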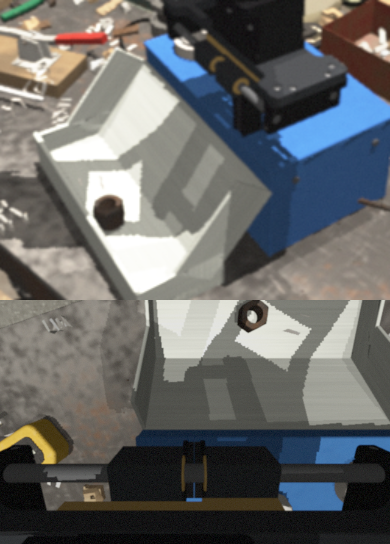

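The nut has dropped and lies in the catch pan, at about (108,210) in the crop. I retreat straight up, then check.

>>> move_arm:
  increments:
    - {"offset": [-0.01,0,-0.02],"roll": 0}
    - {"offset": [-0.01,0,-0.06],"roll": 0}
    - {"offset": [-0.01,0,-0.1],"roll": 0}
    - {"offset": [-0.01,0,-0.14],"roll": 0}
    - {"offset": [-0.01,0,-0.18],"roll": 0}
    - {"offset": [-0.01,0,-0.18],"roll": 0}
    - {"offset": [-0.01,0,-0.18],"roll": 0}
    - {"offset": [-0.01,0,-0.18],"roll": 0}

```text
time_s: 6.4
position: [0.5483, -0.1865, 0.3081]
ee_rot: [[-0.999, 0.042, -0.003], [0.042, 0.999, 0.002], [0.003, 0.001, -1.0]]
ft_force: [0.4, 0.9, 0.5]
opening: 0.003
gripper_force: 0.0
```

Run:
```python
from h import *
from workcell import bot,get_image
d=get_image('wrist');s=get_image('scene')
cv2.imwrite('pics/v4.png',np.vstack([cv2.resize(s['img'][160:360,150:410],(390,300)),cv2.resize(d['img'],(390,244))]))
x0,y0=150,160
uv=(x0+108/1.5,y0+207/1.5);P=ray(s,uv,.03);print(P.round(3))
o=np.array([.5315,-.1115,0]);print('stand xy',(P-o)@[.999,-.042,0],(P-o)@[.042,.999,0])
```

```text
[ 0.418 -0.11   0.03 ]
stand xy -0.11334400387489699 -0.0037186203253330562
```

View pics/v4.png

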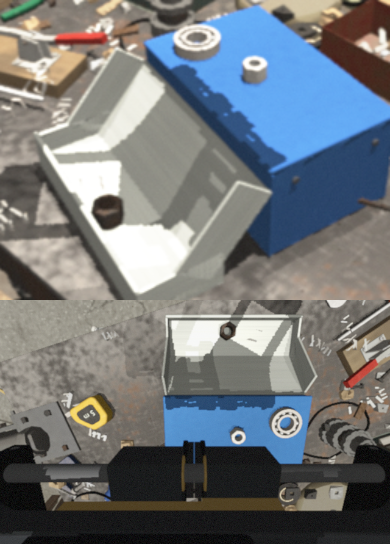

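The nut lies still at (108,210) in the crop, the same place as 0.9 s earlier. That is about x = -0.113, y = -0.004 in the stand frame. The bearing (281,187) and bright nut (320,205) are where they started.

```bash
python3 -c "
from workcell import ticket
print(ticket.finish_job())"
```

```text
the job is handed in; nothing more can be done
None
```

The rusty nut was pushed over the drop edge and came to rest in the catch pan; the bright nut and bearing stayed in place by camera check, and the job is handed in (no verdict was returned).

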